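Close up the instrument case

ROBOT

A 6-joint arm with a two-finger parallel gripper is mounted at the origin on the work surface. World frame = base frame: x ahead of the robot, y to its left, z up, the work surface at z = 0. Lengths are in m, angles in degrees, forces in N, time in s.
With the tool pointing down it reaches from about 0.3 to 0.75 m from the base axis. Payload 8.5 kg.
Tool frame: the origin (TCP) lies on the centre line of the jaws, within the pads' length; the fingertips stand 19 mm ahead of it and the grasp point (between the pads) is the TCP; z points along the fingers, x is the direction in which the jaws open and shut, and the axes are right-handed (so a half turn about z gives the same grasp; the last joint's range is limited). The gripper opens to 85 mm and grips with 20 to 120 N. Pads are 22 mm wide; open, the fingers measure 114 mm over their backs; the gripper's body (76 mm by 85 mm) begins 54 mm behind the grasp point. The pads swing forward as they close: fully open they stand 13 mm farther back than shut.
Start: joints at [57.508, 21.807, 74.336, -0, 83.858, -12.336], TCP at [0.19, 0.516, 0.25] pointing down, gripper open.
Joint ranges: [-178.18, 178.18], [-50.72, 133.34], [12.68, 142.11], [-81.47, 261.47], [9.98, 163.14], [-165.26, 165.26]. Speed limits (degrees/s): [136.94, 136.94, 180, 180, 180, 180].

INTERFACE

Orientations are given as a 3x3 rotation matrix whose columns are the frame's x, y, z axes.
In Python, from rig import env, cams, order gives the robot as it stands.
- The arm moves only by the tool step_arm, never from a script. Its argument "steps" is a list of rows, each an object with "xyz": the shift along the tool's x, y, z normalised to -1 to 1, where 1 is 0.04 m, a list of three; "turn": the turn, a rotation vector about the tool's x, y, z normalised to -1 to 1, where 1 is 0.08 rad, a list of three; "gripper": the gripper command: -1 is shut, 1 is fully open, values between are in proportion. A call has 1 to 20 rows; each row shifts and turns the commanded pose from where the row before left it, along the tool's axes as they then stand; what a row does not reach is not made up. A row lasts 1/12 s, in which the tool goes at most 41.7 mm and 7.16 degrees, less where a joint would pass 70% of its speed; a pose out of reach is approached as far as the arm can. A call with a number of a shift or a turn outside -1 to 1 is refused whole. A call with a gripper value outside its range is refused whole. The fingers move at their own pace and stop on an object; "squeeze" is the grip in N (left out, the last holds). Time passes only in rows, so rows that do not move let the fingers close. It gives the time, the measured TCP pose, the force and the opening at its end, in the units of the state.
- env.observe(): the state, without advancing time (a new reading comes with each control period).
- cams.get_image(name): name is "scene" or "top" or "wrist"; returns (picture, depth): 384x512x3 uint8, red, green, blue; 384x512 float32, m along the optical axis (not along the pixel's ray), 0 where there is no reading.
- cams.camera_info(name): a dict with "fx", "fy", "cx", "cy" (pixels), "extrinsics" (4x4, takes a point from camera to world coordinates). Camera axes: x right, y down, z forward; pixel columns grow to the right and rows downward; lengths in m; the calibration is good to about 2 mm. A picture is of the moment at which its call begins: read the wrist's pose just before it. camera_info takes no time and is no camera call; for the wrist camera it gives the pose at the moment of the call.
- order.close_job(): hands the job in, once; it reports no verdict.
The state is a dict: "time_s": time; "q": joint angles; "qvel": joint speeds; "joint_efforts": joint torques, N m; "position": TCP position; "tool_rot": TCP orientation; "ft_force": force on the tool from outside, world axes, zero at the start; "wrist_torque": the same for the moment, N m; "grip_width": finger opening in m.
Only numpy, scipy, OpenCV 4.12 (cv2) and the standard library are available. Lean on these libraries where they do the work, as an engineer would, in place of code of your own. Each camera call takes 0.05 s, during which the arm holds its last target. There are 200 camera calls.

TASK

Close up the open instrument case on the service bench: with the fingertips, first push the upright yellow inner cover down until it lies flat inside the case, and only then swing the orange lid over it until it is fully shut, without slamming it. Only push: do not pick anything up or shift the case's contents or the things lying around it, and finish clear of everything.

Things in the scene. Friction and masses are not known exactly. Their poses are not given: they have to be found in the camera images.
- case: Black plastic instrument case, open on top, fixed to the bench. 250 (its x) x 184 (its y) x 70 high, walls 6. Origin: centre of its underside, on the bench; z up. The lid is hinged along the rim on its +y side, the inner cover inside its -y wall. A carrying handle stands 25 out from the -y wall, 25 to 35 above the bench.
- flap (a joint): Angle of the yellow inner cover (rad): 0 = folded down flat on ledges inside the case (its stop), 1.57 = upright. Starts at 1.4 to 1.65; it folds towards the case's +y, so it is pushed on its outer (-y) face. Stiff friction hinge (about 0.16 N m): it stays wherever it is left, neither falls nor springs back.
- flap_hinge (a point): Middle of the inner cover's hinge line, parallel to the case's x; in the case's frame at (0, -78, 46) mm. The cover is a flat sheet 210 wide, 145 from hinge to free edge, 4 thick, hinged at mid-thickness. Folded down, its upper face is 48 above the bench, 22 below the case rim. Axes turn with the cover: y from hinge to free edge, z up when folded down.
- flap_edge (a point): Middle of the inner cover's free edge (a black strip), 145 from the hinge; at the top while the cover stands upright.
- lid (a joint): Angle of the orange lid (rad): 0 = fully shut on the case rim (its stop), 1.57 = upright; starts leaning outward (1.65 to 1.95), limit 2.1. Stiff friction hinge (about 0.45 N m): it stays wherever it is left, does not fall and must be pushed all the way. Slammed means over 4 rad/s. If the inner cover is still up, the lid strikes it.
- lid_hinge (a point): Middle of the lid's hinge line, parallel to the case's x; in the case's frame at (0, 92, 70.5) mm. The lid is a shell 250 wide, 184 from hinge to free edge, 22 deep, hinged in the plane of its open underside. Axes turn with the lid: -y from hinge to free edge, z from underside to outer face. Open, the outer face looks to the case's +y; shut, it is the top, 92.5 above the bench.
- lid_edge (a point): Middle of the lid's free edge, on the outer face: 184 from the hinge and 22 out from the hinge plane.
- gauge: Loose red handheld gauge lying in the case, 90 x 46 x 26 high, origin at the centre of its underside (10 above the bench, on the case's floor). It fits under the folded inner cover and must stay where it lies.
- meter: Loose orange multimeter lying on the bench, 150 (its x) x 75 x 40 high, origin at the centre of its underside. Leave alone.
- jar: Loose jar of small fittings with a blue cap, 56 diameter, 85 high, standing on the bench; origin at the centre of its underside. Leave alone.
- wrench: Loose steel wrench lying on the bench, 200 long along its x, under 20 high. Leave alone.

How it is judged (in metres and radians):
On the way, in this order (a step that is already met when the one before it is completed fails the run):
1. the inner cover lies flat in the case (within 0.08 rad) while the lid is still open (beyond 1.2 rad) (value of joint flap below 0.08 rad and value of joint lid above 1.2 rad), for 0.2 s.
2. the lid is shut (within 0.05 rad) (value of joint lid below 0.05 rad), for 0.2 s.
At the end, for the whole second after the job is handed in: The inner cover lies flat in the case (within 0.08 rad), the lid is shut over it (within 0.05 rad) and at rest, and gauge, multimeter, jar and wrench are within 20 mm of where they lay (value of joint flap below 0.08 rad and value of joint lid below 0.05 rad and velocity of joint lid between -0.05 and 0.05 rad/s and distance of each of gauge, meter, jar, wrench from where it was at the start of the episode below 0.02 m); the robot touches nothing.
It fails at once if the lid is swung in (below 1.2 rad) before the inner cover is down (above 0.15 rad) (value of joint lid below 1.2 rad and value of joint flap above 0.15 rad).
It fails at once if the lid is slammed (closing faster than 4 rad/s) (velocity of joint lid below -4 rad/s).
It fails at once if the gauge, multimeter, jar or wrench is lifted, carried or shifted by more than 20 mm (distance of any of gauge, meter, jar, wrench from where it was at the start of the episode above 0.02 m).
It also fails if it takes over 61 s, if anything falls off the work surface, if the arm or the gripper's body presses on something with over 40 N, if the wrist force passes 120 N, or if a joint passes its speed limit or range.

## Working session

There is one attempt and no reset: what is moved stays moved. The work goes in short steps, Python scripts to look and compute and a tool call to move; the robot and the scene stay as the last step left them, time stands still between calls to the robot, and variables do not carry over. Pictures are saved under pics/ and viewed, about 8 in all and at most 12, crops included, and the job is handed in when it is done.

Besides the shell and the picture viewer there is one more tool, called after "Call:" as name([rows], argument=value, ...), one row to a line, values as JSON. step_arm: Moves the arm, as the interface text tells. Scaled input: -1 to 1 covers 0.04 m each way for a shift and 0.08 rad each way for a turn. Its arguments: {"type":"object","properties":{"steps":{"type":"array"},"squeeze":{"type":"number"}},"required":["steps"]}

```bash
ls; mkdir -p pics; cat > look.py <<'E'
import sys,cv2,numpy as np
from rig import env,cams,order
def snap(n,tag):
    p,d=cams.get_image(n); np.savez(f'pics/{tag}.npz',p=p,d=d,**{k:np.array(v) for k,v in cams.camera_info(n).items()})
    cv2.imwrite(f'pics/{tag}.png',p[:,:,::-1]); return p,d
def world(tag,pts):
    z=np.load(f'pics/{tag}.npz'); E=z['extrinsics']; o=[]
    for u,v in pts:
        d=np.median(z['d'][v-1:v+2,u-1:u+2]); c=np.array([(u-z['cx'])/z['fx']*d,(v-z['cy'])/z['fy']*d,d,1]); o.append((E@c)[:3])
    return np.array(o)
E
python3 - <<'E'
from look import *
np.set_printoptions(precision=3,suppress=True)
a,_=snap('scene','s0'); b,_=snap('top','t0')
for n in('scene','top'): print(cams.camera_info(n))
cv2.imwrite('pics/s0b.png',cv2.resize(a[:,:,::-1],(800,600)));cv2.imwrite('pics/t0b.png',cv2.resize(b[:,:,::-1],(800,600)))
print(env.observe())
E
```

```text
pics
{'fx': 480.16320850208757, 'fy': 480.16320850208757, 'cx': 254.76054672846178, 'cy': 191.91567277579267, 'extrinsics': array([[-0.656,  0.533, -0.534,  1.231],
       [ 0.755,  0.477, -0.45 ,  0.54 ],
       [ 0.015, -0.698, -0.716,  0.901],
       [ 0.   ,  0.   ,  0.   ,  1.   ]])}
{'fx': 441.6644762027541, 'fy': 441.6644762027541, 'cx': 256.0567734019415, 'cy': 189.83549018663686, 'extrinsics': array([[-0.028, -0.99 ,  0.136,  0.478],
       [-0.999,  0.034,  0.04 ,  0.008],
       [-0.044, -0.134, -0.99 ,  0.982],
       [ 0.   ,  0.   ,  0.   ,  1.   ]])}
{'time_s': 0.1, 'q': array([ 57.508,  21.837,  74.377,   0.002,  83.858, -12.336]), 'qvel': array([-0.091, -0.06 , -0.209,  0.011, -0.054,  0.05 ]), 'joint_efforts': array([  0.003, -44.922, -23.165,  -0.   ,   0.004,  -0.   ]), 'position': array([0.189, 0.516, 0.25 ]), 'tool_rot': array([[ 0.345,  0.939, -0.001],
       [ 0.939, -0.345, -0.001],
       [-0.001, -0.   , -1.   ]]), 'ft_force': array([-0.12 ,  0.797,  0.129]), 'wrist_torque': array([-0.033, -0.014, -0.046]), 'grip_width': 0.08532381835328766}
```

View pics/s0b.png

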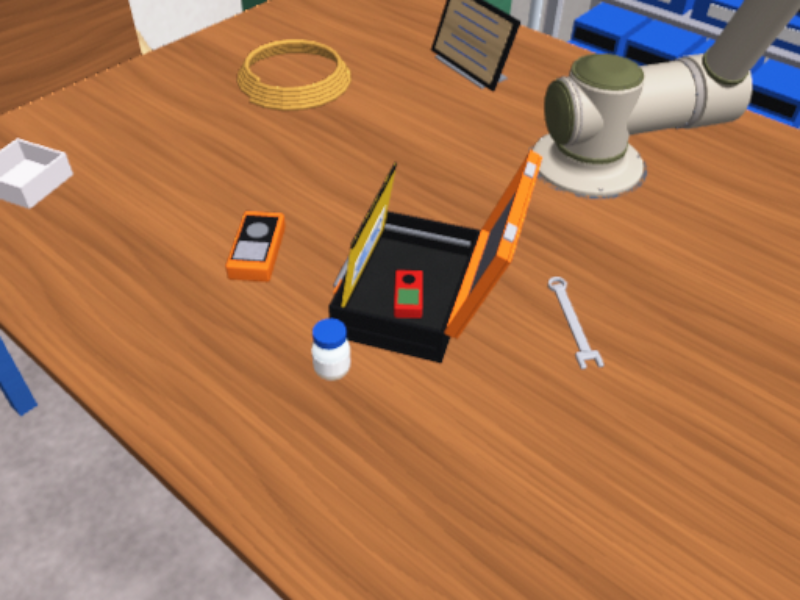

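View pics/t0b.png

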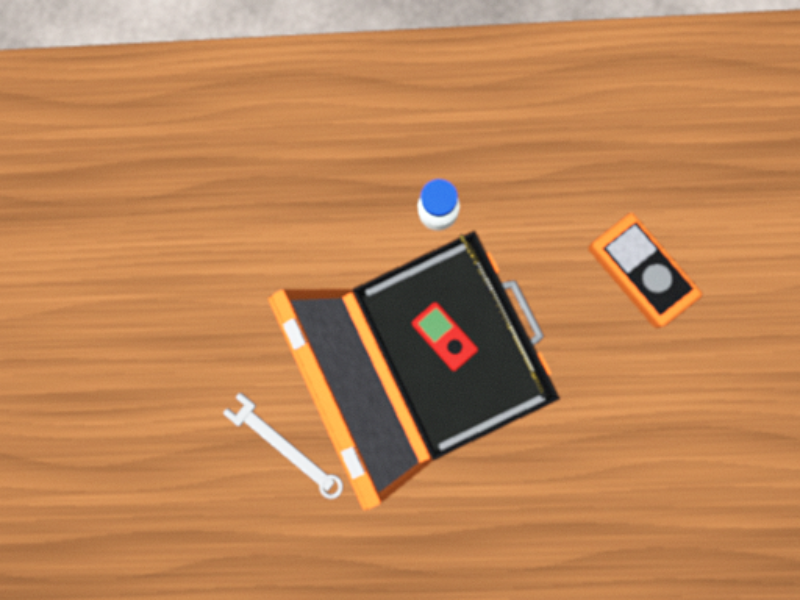

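The scene view shows the upright yellow cover, the open lid and the red gauge between them. In the enlarged top view (800x600), the case rim corners are at about (355,290), (478,232), (558,398) and (430,458). The lid's free edge runs (275,293) to (370,507), and the jar is at (438,200). I'll measure these next.

```bash
cat >> look.py <<'E'
def cloud(tag):
    z=np.load(f'pics/{tag}.npz'); d=z['d']; v,u=np.indices(d.shape)
    c=np.stack([(u-z['cx'])/z['fx']*d,(v-z['cy'])/z['fy']*d,d],-1); E=z['extrinsics']
    return c@E[:3,:3].T+E[:3,3], z['p'].astype(int), d>0
E
python3 - <<'E'
from look import *
np.set_printoptions(precision=4,suppress=True)
def plane(tag,uv,zp):
    z=np.load(f'pics/{tag}.npz');E=z['extrinsics'];o=[]
    for u,v in uv:
        r=E[:3,:3]@np.array([(u*.64-z['cx'])/z['fx'],(v*.64-z['cy'])/z['fy'],1]); o.append(E[:3,3]+r*(zp-E[2,3])/r[2])
    return np.array(o)
R=plane('t0',[(355,290),(478,232),(558,398),(430,458)],.07); print('rim',R, np.linalg.norm(np.roll(R,-1,0)-R,axis=1))
# case frame: corners (+x,+y),(+x,-y),(-x,-y),(-x,+y)
m=np.array([[125,92],[125,-92],[-125,-92],[-125,92]])/1e3
A=R[:,:2]-R[:,:2].mean(0); H=m.T@A; yaw=np.arctan2(H[0,1]-H[1,0],H[0,0]+H[1,1]); O=R[:,:2].mean(0)
c,s=np.cos(yaw),np.sin(yaw); Rz=np.array([[c,-s],[s,c]]); print('case',O,np.degrees(yaw)); print('resid',A-m@Rz.T)
for tag in('s0','t0'):
    P,p,ok=cloud(tag); L=np.concatenate([(P[...,:2]-O)@Rz,P[...,2:]],-1)
    r,g,b=p[...,0],p[...,1],p[...,2]
    def rep(n,mk):
        q=L[mk&ok]; 
        if len(q)>5: print(tag,n,len(q),'lo',np.percentile(q,2,0),'hi',np.percentile(q,98,0),'med',np.median(q,0))
        return q
    near=(abs(L[...,0])<.5)&(abs(L[...,1])<.5)
    rep('lid',near&(L[...,1]>.07)&(L[...,2]>.09)&(abs(L[...,0])<.14)&(L[...,1]<.25))
    top=near&(L[...,1]>.07)&(L[...,2]>.2)&(abs(L[...,0])<.14)&(L[...,1]<.25); rep('lidtop',top)
    f=rep('flap',near&(L[...,2]>.08)&(L[...,1]<0)&(L[...,1]>-.13)&(abs(L[...,0])<.12))
    if len(f)>5:
        k=np.polyfit(f[:,2],f[:,1],1); print('flap line y=k z+c',k)
    rep('gauge',near&(r>150)&(g<90)&(b<90)&(abs(L[...,0])<.12)&(abs(L[...,1])<.09))
    rep('jar',near&(b>180)&(r<90)&(L[...,2]>.05)&(L[...,0]<.3))
    rep('handle',near&(L[...,1]<-.095)&(L[...,1]>-.14)&(L[...,2]>.015)&(abs(L[...,0])<.1))
    rep('meter',near&(L[...,1]<-.17)&(L[...,2]>.025))
    rep('wrench',near&(L[...,1]>.15)&(L[...,2]<.025)&(L[...,2]>.004)&(abs(r-b)<40))
    rep('beyond -y high',near&(L[...,1]<-.13)&(L[...,2]>.05))
E
```

```text
rim [[ 0.614   0.1051  0.07  ]
 [ 0.6871 -0.0625  0.07  ]
 [ 0.4634 -0.1561  0.07  ]
 [ 0.3914  0.0122  0.07  ]] [0.1828 0.2424 0.183  0.2412]
case [ 0.539  -0.0253] 22.929445966217326
resid [[-0.0043 -0.003 ]
 [-0.0029 -0.0011]
 [ 0.0037  0.0027]
 [ 0.0034  0.0015]]
s0 lid 1799 lo [-0.1208  0.1088  0.095 ] hi [0.1273 0.1732 0.247 ] med [0.0286 0.1497 0.2034]
s0 lidtop 919 lo [-0.1201  0.1432  0.2033] hi [0.1269 0.174  0.248 ] med [0.0394 0.162  0.2408]
s0 flap 744 lo [-0.094  -0.0693  0.0835] hi [ 0.1091 -0.0519  0.1911] med [ 0.0223 -0.0596  0.1457]
flap line y=k z+c [ 0.1374 -0.0797]
s0 gauge 330 lo [-0.0219 -0.0195  0.0159] hi [0.0668 0.0386 0.04  ] med [0.0264 0.0123 0.0356]
s0 jar 282 lo [ 0.1673 -0.0815  0.0732] hi [ 0.21   -0.0384  0.0882] med [ 0.1915 -0.0588  0.0852]
s0 handle 58 lo [-0.0195 -0.1149  0.03  ] hi [ 0.0476 -0.1058  0.0374] med [ 0.0187 -0.1104  0.0342]
s0 meter 1352 lo [-0.4928 -0.486   0.0262] hi [ 0.0625 -0.2374  0.0456] med [-0.0218 -0.2878  0.0366]
s0 wrench 1416 lo [-0.4898  0.1546  0.0048] hi [0.0533 0.3359 0.0236] med [-0.399   0.2652  0.0115]
t0 lid 5911 lo [-0.1217  0.1134  0.0944] hi [0.1189 0.1711 0.2464] med [-0.0042  0.1453  0.184 ]
t0 lidtop 2337 lo [-0.1228  0.1442  0.201 ] hi [0.1203 0.1724 0.2478] med [-0.005   0.1585  0.2409]
t0 flap 383 lo [-0.0975 -0.074   0.0872] hi [ 0.1021 -0.0531  0.1927] med [-0.0015 -0.0567  0.1892]
flap line y=k z+c [ 0.1843 -0.0911]
t0 gauge 527 lo [-0.0271 -0.0229  0.01  ] hi [0.0618 0.0363 0.0402] med [0.0049 0.0055 0.036 ]
t0 jar 396 lo [ 0.1634 -0.0833  0.0814] hi [ 0.2064 -0.0416  0.0888] med [ 0.1846 -0.0623  0.0857]
t0 handle 251 lo [-0.0771 -0.1171  0.0308] hi [ 0.0481 -0.096   0.0671] med [-0.0024 -0.11    0.0347]
t0 meter 2468 lo [-0.0864 -0.3271  0.0294] hi [ 0.0557 -0.2393  0.0417] med [-0.0162 -0.2823  0.0375]
t0 wrench 734 lo [-0.115   0.2243  0.0043] hi [0.0576 0.3257 0.0112] med [-0.024   0.2749  0.0075]
```

Call:
step_arm([
  {"xyz": [0, 0, -0.3], "turn": [0, 0, 1], "gripper": -1},
  {"xyz": [0, 0, -0.3], "turn": [0, 0, 1], "gripper": -1},
  {"xyz": [0, 0, -0.3], "turn": [0, 0, 1], "gripper": -1},
  {"xyz": [0, 0, -0.3], "turn": [0, 0, 1], "gripper": -1},
  {"xyz": [0, 0, -0.3], "turn": [0, 0, 1], "gripper": -1},
  {"xyz": [0, 0, -0.3], "turn": [0, 0, 1], "gripper": -1},
  {"xyz": [0, 0, -0.3], "turn": [0, 0, 1], "gripper": -1},
  {"xyz": [0, 0, -0.3], "turn": [0, 0, 1], "gripper": -1},
  {"xyz": [0, 0, 0], "turn": [0, 0, 1], "gripper": -1},
  {"xyz": [0, 0, 0], "turn": [0, 0, 1], "gripper": -1},
  {"xyz": [0, 0, 0], "turn": [0, 0, 0.23], "gripper": -1},
  {"xyz": [0, 0, 0], "turn": [0, 0, 0], "gripper": -1},
])

```text
time_s: 1.1
position: [0.1894, 0.5162, 0.346]
tool_rot: [[0.92, 0.391, -0.0], [0.391, -0.92, -0.001], [-0.001, 0.0, -1.0]]
ft_force: [0.4, 1.3, -0.3]
grip_width: -0.0001
```

```bash
cat >> look.py <<'E'
O=np.array([.539,-.0253]); yaw=np.radians(22.93); Rz=np.array([[np.cos(yaw),-np.sin(yaw)],[np.sin(yaw),np.cos(yaw)]])
def st():
    s=env.observe(); p=s['position']
    print('t',s['time_s'],'case',np.round([*((p[:2]-O)@Rz),p[2]],4),'yaw',np.degrees(np.arctan2(*s['tool_rot'][1::-1,0])).round(2),'F',s['ft_force'].round(2),'w',s['grip_width'],'q',s['q'].round(0))
E
python3 - <<'E'
from look import *
st(); E=cams.camera_info('wrist')['extrinsics']; s=env.observe(); print((s['tool_rot'].T@(E[:3,3]-s['position'])).round(3))
E
```

```text
t 1.1 case [-0.1109  0.6349  0.346 ] yaw 23.01 F [ 0.42  1.27 -0.3 ] w -0.00013970153298107277 q [58. 19. 63.  0. 98. 35.]
[-0.    -0.073 -0.124]
```

Call:
step_arm([
  {"xyz": [0.14, 0.93, 0], "turn": [0, 0, 0], "gripper": -1},
  {"xyz": [0.14, 0.93, 0], "turn": [0, 0, 0], "gripper": -1},
  {"xyz": [0.14, 0.93, 0], "turn": [0, 0, 0], "gripper": -1},
  {"xyz": [0.14, 0.93, 0], "turn": [0, 0, 0], "gripper": -1},
  {"xyz": [0.14, 0.93, 0], "turn": [0, 0, 0], "gripper": -1},
  {"xyz": [0.14, 0.93, 0], "turn": [0, 0, 0], "gripper": -1},
  {"xyz": [0.14, 0.93, 0], "turn": [0, 0, 0], "gripper": -1},
  {"xyz": [0.14, 0.93, 0], "turn": [0, 0, 0], "gripper": -1},
  {"xyz": [0.14, 0.93, 0], "turn": [0, 0, 0], "gripper": -1},
  {"xyz": [0.14, 0.93, 0], "turn": [0, 0, 0], "gripper": -1},
  {"xyz": [0.14, 0.93, 0], "turn": [0, 0, 0], "gripper": -1},
  {"xyz": [0.14, 0.93, 0], "turn": [0, 0, 0], "gripper": -1},
  {"xyz": [0.14, 0.93, 0], "turn": [0, 0, 0], "gripper": -1},
  {"xyz": [0.14, 0.93, 0], "turn": [0, 0, 0], "gripper": -1},
  {"xyz": [0.14, 0.93, 0], "turn": [0, 0, 0], "gripper": -1},
  {"xyz": [0.14, 0.93, 0], "turn": [0, 0, 0], "gripper": -1},
  {"xyz": [0.14, 0.93, 0], "turn": [0, 0, 0], "gripper": -1},
  {"xyz": [0.14, 0.93, 0], "turn": [0, 0, 0], "gripper": -1},
  {"xyz": [0.14, 0.93, 0], "turn": [0, 0, 0], "gripper": -1},
  {"xyz": [0.14, 0.93, 0], "turn": [0, 0, 0], "gripper": -1},
])

```text
time_s: 2.77
position: [0.5834, -0.1269, 0.346]
tool_rot: [[0.92, 0.392, -0.001], [0.392, -0.92, 0.0], [-0.0, -0.0, -1.0]]
ft_force: [0.5, -0.1, 0.0]
grip_width: -0.0002
```

```bash
python3 - <<'E'
from look import *
st(); p,_=snap('wrist','w0'); st()
np.set_printoptions(precision=4,suppress=True)
P,p,ok=cloud('w0'); L=np.concatenate([(P[...,:2]-O)@Rz,P[...,2:]],-1)
for n,mk in [('flap',(L[...,2]>.08)&(L[...,1]<0)&(L[...,1]>-.1)&(abs(L[...,0])<.115)),('lid',(L[...,2]>.1)&(L[...,1]>.08)&(L[...,1]<.2)&(abs(L[...,0])<.13))]:
    q=L[mk&ok]; print(n,len(q), q.min(0) if len(q) else '', q.max(0) if len(q) else '')
E
```

```text
t 2.7667 case [ 0.0013 -0.1109  0.346 ] yaw 23.08 F [ 0.5  -0.08  0.01] w -0.00017748263053807465 q [-24.  24.  55.   0. 101. -47.]
t 2.8167 case [ 0.0012 -0.1167  0.344 ] yaw 22.83 F [-2.67 -3.7  -3.04] w -0.00015773162256465338 q [-24.  25.  54.  -0. 101. -47.]
flap 6989 [-0.1019 -0.1     0.0802] [ 0.1077 -0.0577  0.4155]
lid 0
```

Call:
step_arm([
  {"xyz": [0, 0, 0], "turn": [0, 0, 0], "gripper": -1},
  {"xyz": [0, 0, 0.55], "turn": [0, 0, 0], "gripper": -1},
  {"xyz": [0, 0, 0.55], "turn": [0, 0, 0], "gripper": -1},
  {"xyz": [0, 0, 0.55], "turn": [0, 0, 0], "gripper": -1},
  {"xyz": [0, 0, 0.55], "turn": [0, 0, 0], "gripper": -1},
  {"xyz": [0, 0, 0.55], "turn": [0, 0, 0], "gripper": -1},
  {"xyz": [0, 0, 0.55], "turn": [0, 0, 0], "gripper": -1},
  {"xyz": [0, 0, 0.55], "turn": [0, 0, 0], "gripper": -1},
  {"xyz": [0, 0, 0.55], "turn": [0, 0, 0], "gripper": -1},
  {"xyz": [0, 0, 0], "turn": [0, 0, 0], "gripper": -1},
])

```text
time_s: 3.65
position: [0.5808, -0.1235, 0.1666]
tool_rot: [[0.92, 0.392, -0.007], [0.392, -0.92, 0.003], [-0.005, -0.006, -1.0]]
ft_force: [0.6, -0.6, -1.3]
grip_width: 0.0003
```

```bash
python3 - <<'E'
from look import *
st(); p,_=snap('scene','s1'); cv2.imwrite('pics/s1b.png',cv2.resize(p[70:290,170:420,::-1],(750,660))[:600])
r=np.linspace(.105,.08,9)
for f,r in zip(np.linspace(1.4,0,9),r):
    print(round(f,2), round(-.078+r*np.cos(f)-.002*np.sin(f)-.011,4), round(.046+r*np.sin(f)+.002*np.cos(f)+.019,4))
E
```

```text
t 3.65 case [ 0.0003 -0.1067  0.1666] yaw 23.09 F [ 0.6  -0.59 -1.27] w 0.00026362273725271117 q [-23.  30.  74.   0.  76. -47.]
1.4 -0.0731 0.1688
1.22 -0.0564 0.1615
1.05 -0.0416 0.1517
0.88 -0.0292 0.1397
0.7 -0.0195 0.1261
0.52 -0.0127 0.1115
0.35 -0.0087 0.0965
0.18 -0.0075 0.0814
0.0 -0.009 0.067
```

View pics/s1b.png

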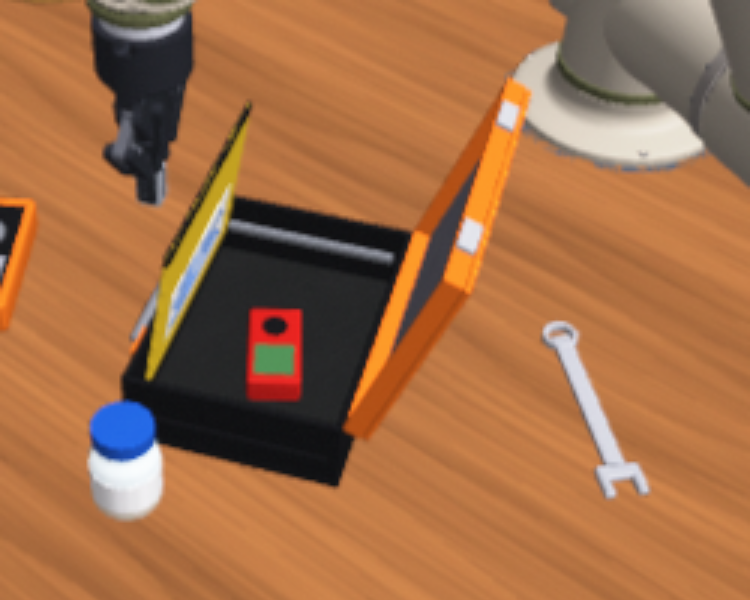

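The shut fingertips, at (150,200) in the crop, are just outside the cover and clear of it. The lid is open and the path is free, so I'll push the cover along its arc.

Call:
step_arm([
  {"xyz": [0, -0.28, 0], "turn": [0, 0, 0], "gripper": -1},
  {"xyz": [0, -0.28, 0], "turn": [0, 0, 0], "gripper": -1},
  {"xyz": [0, -0.28, 0], "turn": [0, 0, 0], "gripper": -1},
  {"xyz": [0, -0.21, 0.09], "turn": [0, 0, 0], "gripper": -1},
  {"xyz": [0, -0.21, 0.09], "turn": [0, 0, 0], "gripper": -1},
  {"xyz": [0, -0.185, 0.12], "turn": [0, 0, 0], "gripper": -1},
  {"xyz": [0, -0.185, 0.12], "turn": [0, 0, 0], "gripper": -1},
  {"xyz": [0, -0.155, 0.15], "turn": [0, 0, 0], "gripper": -1},
  {"xyz": [0, -0.155, 0.15], "turn": [0, 0, 0], "gripper": -1},
  {"xyz": [0, -0.12, 0.17], "turn": [0, 0, 0], "gripper": -1},
  {"xyz": [0, -0.12, 0.17], "turn": [0, 0, 0], "gripper": -1},
  {"xyz": [0, 0, 0], "turn": [0, 0, 0], "gripper": -1},
])

```text
time_s: 4.7
position: [0.5478, -0.0439, 0.1262]
tool_rot: [[0.921, 0.39, -0.003], [0.39, -0.921, 0.001], [-0.002, -0.002, -1.0]]
ft_force: [-0.5, 0.1, 0.8]
grip_width: -0.0001
```

```bash
cat >> look.py <<'E'
def view(tag):
    p,_=snap('scene',tag); cv2.imwrite(f'pics/{tag}b.png',cv2.resize(p[70:290,170:420,::-1],(680,598)))
def flapfit(tag):
    P,p,ok=cloud(tag); L=np.concatenate([(P[...,:2]-O)@Rz,P[...,2:]],-1); r,g,b=p[...,0],p[...,1],p[...,2]
    for n,mk in [('flap',(r>120)&(g>100)&(b<80)&(abs(L[...,0])<.12)&(L[...,1]>-.1)&(L[...,1]<.085)&(L[...,2]>.03)&(L[...,2]<.2)),
                 ('lid',(r>150)&(g>60)&(g<140)&(b<60)&(abs(L[...,0])<.14)&(L[...,1]>-.13)&(L[...,1]<.25)&(L[...,2]>.06)&(L[...,2]<.27))]:
        q=L[mk&ok]
        if len(q)>20: print(tag,n,len(q),np.percentile(q,[2,50,98],0).round(3).tolist())
E
python3 - <<'E'
from look import *
st(); view('s2'); snap('top','t2'); flapfit('s2'); flapfit('t2')
E
```

```text
t 4.7 case [ 0.0008 -0.0205  0.1262] yaw 22.98 F [-0.53  0.14  0.77] w -0.00014931250846186535 q [-17.  29.  85.   0.  66. -40.]
s2 flap 1046 [[-0.096, -0.078, 0.047], [0.03, -0.005, 0.114], [0.108, 0.029, 0.142]]
s2 lid 1173 [[-0.122, -0.088, 0.07], [0.121, 0.131, 0.15], [0.128, 0.171, 0.245]]
t2 flap 508 [[-0.081, -0.092, 0.056], [-0.028, 0.005, 0.124], [0.105, 0.03, 0.144]]
t2 lid 261 [[-0.103, -0.09, 0.069], [0.026, 0.152, 0.243], [0.119, 0.155, 0.246]]
```

View pics/s2b.png

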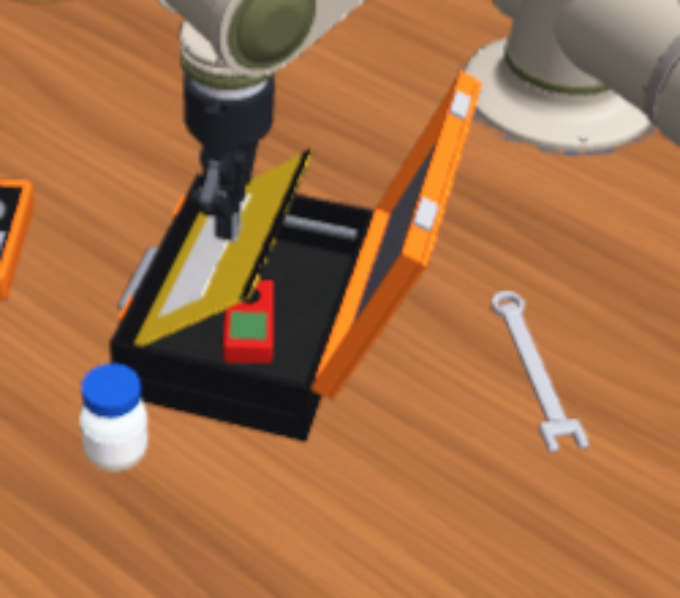

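The fingertips at (228,235) press on the cover, which has folded to about 0.7 rad. The lid and gauge haven't moved, so I'll continue down to flat.

Call:
step_arm([
  {"xyz": [0, -0.085, 0.18], "turn": [0, 0, 0], "gripper": -1},
  {"xyz": [0, -0.085, 0.18], "turn": [0, 0, 0], "gripper": -1},
  {"xyz": [0, -0.05, 0.19], "turn": [0, 0, 0], "gripper": -1},
  {"xyz": [0, -0.05, 0.19], "turn": [0, 0, 0], "gripper": -1},
  {"xyz": [0, -0.015, 0.19], "turn": [0, 0, 0], "gripper": -1},
  {"xyz": [0, -0.015, 0.19], "turn": [0, 0, 0], "gripper": -1},
  {"xyz": [0, 0, 0.15], "turn": [0, 0, 0], "gripper": -1},
  {"xyz": [0, 0, 0.1], "turn": [0, 0, 0], "gripper": -1},
  {"xyz": [0, 0, 0.1], "turn": [0, 0, 0], "gripper": -1},
  {"xyz": [0, 0, 0], "turn": [0, 0, 0], "gripper": -1},
  {"xyz": [0, 0, 0], "turn": [0, 0, 0], "gripper": -1},
])

```text
time_s: 5.72
position: [0.5441, -0.0339, 0.069]
tool_rot: [[0.921, 0.39, -0.0], [0.39, -0.921, -0.0], [-0.0, 0.0, -1.0]]
ft_force: [-0.6, 0.4, 0.2]
grip_width: 0.0001
```

```bash
python3 - <<'E'
from look import *
st(); snap('top','t3');snap('scene','s3'); flapfit('s3'); flapfit('t3')
E
```

```text
t 5.7167 case [ 0.0014 -0.0099  0.069 ] yaw 22.95 F [-0.63  0.44  0.16] w 0.0001239364637462696 q [-16.  33.  89.  -0.  58. -39.]
s3 flap 1865 [[-0.094, -0.076, 0.046], [0.02, 0.018, 0.049], [0.102, 0.059, 0.054]]
s3 lid 1193 [[-0.122, -0.033, 0.07], [0.107, 0.133, 0.156], [0.128, 0.172, 0.245]]
t3 flap 169 [[-0.097, -0.097, 0.046], [0.079, -0.075, 0.05], [0.107, 0.061, 0.07]]
t3 lid 252 [[-0.092, -0.094, 0.066], [0.035, 0.152, 0.243], [0.119, 0.155, 0.247]]
```

Call:
step_arm([
  {"xyz": [0, 0, 0.05], "turn": [0, 0, 0], "gripper": -1},
  {"xyz": [0, 0, 0.05], "turn": [0, 0, 0], "gripper": -1},
  {"xyz": [0, 0, 0], "turn": [0, 0, 0], "gripper": -1},
])

```text
time_s: 6.07
position: [0.5445, -0.0339, 0.0669]
tool_rot: [[0.921, 0.39, 0.002], [0.39, -0.921, -0.001], [0.002, 0.002, -1.0]]
ft_force: [-4.7, 0.7, 15.5]
grip_width: -0.0
```

```bash
python3 - <<'E'
from look import *
st()
E
```

```text
t 6.0667 case [ 0.0017 -0.0101  0.0669] yaw 22.97 F [-4.66  0.74 15.48] w -4.893933430961895e-08 q [-16.  33.  90.  -0.  57. -39.]
```

15.5 N with the tip at z = 0.048 means the cover is flat on its stop. Next I'll lift, cross over and descend behind the lid.

Call:
step_arm([
  {"xyz": [0, 0, -0.5], "turn": [0, 0, 0], "gripper": -1},
  {"xyz": [0, 0, -0.9], "turn": [0, 0, 0], "gripper": -1},
  {"xyz": [0, 0, -0.9], "turn": [0, 0, 0], "gripper": -1},
  {"xyz": [0, 0, -0.9], "turn": [0, 0, 0], "gripper": -1},
  {"xyz": [0, 0, -0.9], "turn": [0, 0, 0], "gripper": -1},
  {"xyz": [0, 0, -0.9], "turn": [0, 0, 0], "gripper": -1},
  {"xyz": [0, 0, -0.9], "turn": [0, 0, 0], "gripper": -1},
  {"xyz": [0, 0, -0.9], "turn": [0, 0, 0], "gripper": -1},
  {"xyz": [0, 0, -0.2], "turn": [0, 0, 0], "gripper": -1},
  {"xyz": [0, 0, 0], "turn": [0, 0, 0], "gripper": -1},
  {"xyz": [0, -0.7, 0], "turn": [0, 0, 0], "gripper": -1},
  {"xyz": [0, -0.7, 0], "turn": [0, 0, 0], "gripper": -1},
  {"xyz": [0, -0.7, 0], "turn": [0, 0, 0], "gripper": -1},
  {"xyz": [0, -0.7, 0], "turn": [0, 0, 0], "gripper": -1},
  {"xyz": [0, -0.7, 0], "turn": [0, 0, 0], "gripper": -1},
  {"xyz": [0, -0.7, 0], "turn": [0, 0, 0], "gripper": -1},
  {"xyz": [0, -0.7, 0], "turn": [0, 0, 0], "gripper": -1},
  {"xyz": [0, -0.7, 0], "turn": [0, 0, 0], "gripper": -1},
  {"xyz": [0, 0, 0], "turn": [0, 0, 0], "gripper": -1},
])

```text
time_s: 7.65
position: [0.4545, 0.1757, 0.3436]
tool_rot: [[0.919, 0.394, -0.003], [0.394, -0.919, 0.001], [-0.003, -0.002, -1.0]]
ft_force: [-0.1, -0.2, 0.0]
grip_width: 0.0001
```

```bash
python3 - <<'E'
from look import *
st(); view('s4'); snap('top','t4'); flapfit('s4'); flapfit('t4')
E
```

```text
t 7.65 case [0.0005 0.218  0.3436] yaw 23.18 F [-0.08 -0.19  0.03] w 0.00014917449337079446 q [  7.  12.  73.   0.  95. -16.]
s4 flap 1975 [[-0.096, -0.075, 0.045], [0.011, 0.015, 0.048], [0.101, 0.059, 0.053]]
s4 lid 1191 [[-0.121, -0.088, 0.069], [0.104, 0.133, 0.156], [0.128, 0.173, 0.245]]
t4 flap 379 [[-0.103, -0.096, 0.045], [0.007, -0.058, 0.049], [0.107, 0.06, 0.07]]
t4 lid 367 [[-0.125, -0.093, 0.067], [-0.012, 0.124, 0.166], [0.119, 0.155, 0.246]]
```

View pics/s4b.png

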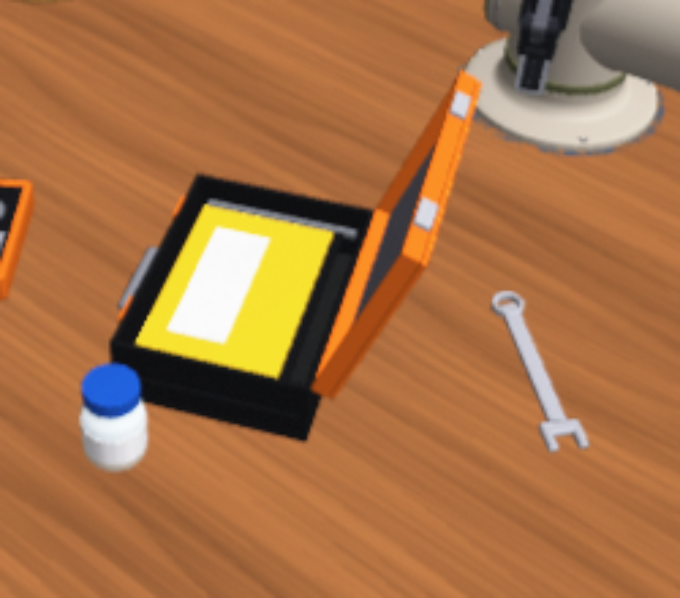

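The cover lies flat in the case, the lid is untouched, and the tool is beyond the lid at (530,70). I'll descend behind it and work out the closing arc.

Call:
step_arm([
  {"xyz": [0, 0, 0.65], "turn": [0, 0, 0], "gripper": -1},
  {"xyz": [0, 0, 0.65], "turn": [0, 0, 0], "gripper": -1},
  {"xyz": [0, 0, 0.65], "turn": [0, 0, 0], "gripper": -1},
  {"xyz": [0, 0, 0.65], "turn": [0, 0, 0], "gripper": -1},
  {"xyz": [0, 0, 0], "turn": [0, 0, 0], "gripper": -1},
])

```text
time_s: 8.17
position: [0.455, 0.1712, 0.236]
tool_rot: [[0.921, 0.389, -0.01], [0.389, -0.921, -0.001], [-0.01, -0.003, -1.0]]
ft_force: [-0.4, -0.0, -1.1]
grip_width: 0.0001
```

```bash
python3 - <<'E'
from look import *
st(); y0,z0=.125,.24
for t,s in zip(np.linspace(1.57,0,14),np.linspace(.15,.14,14)):
    y=.092-s*np.cos(t)+.022*np.sin(t)+.011; z=.0705+s*np.sin(t)+.022*np.cos(t)+.019
    print(round(t,2),round(y,4),round(z,4),'half-step tool y,z',round((y0-y)/.08,3),round((z0-z)/.08,3)); y0,z0=y,z
E
```

```text
t 8.1667 case [-0.0008  0.2137  0.236 ] yaw 22.87 F [-0.43 -0.04 -1.12] w 7.070033235418078e-05 q [  7.  16.  85.  -0.  79. -16.]
1.57 0.1249 0.2395 half-step tool y,z 0.001 0.006
1.45 0.1067 0.2403 half-step tool y,z 0.227 -0.01
1.33 0.0887 0.2389 half-step tool y,z 0.225 0.017
1.21 0.0711 0.2354 half-step tool y,z 0.22 0.044
1.09 0.0541 0.2298 half-step tool y,z 0.212 0.07
0.97 0.038 0.2222 half-step tool y,z 0.201 0.094
0.85 0.023 0.2129 half-step tool y,z 0.188 0.117
0.72 0.0093 0.2018 half-step tool y,z 0.171 0.138
0.6 -0.0029 0.1893 half-step tool y,z 0.153 0.157
0.48 -0.0135 0.1754 half-step tool y,z 0.132 0.173
0.36 -0.0223 0.1605 half-step tool y,z 0.11 0.187
0.24 -0.0292 0.1447 half-step tool y,z 0.086 0.197
0.12 -0.0341 0.1283 half-step tool y,z 0.062 0.205
0.0 -0.037 0.1115 half-step tool y,z 0.036 0.21
```

Call:
step_arm([
  {"xyz": [0, 0.25, 0], "turn": [0, 0, 0], "gripper": -1},
  {"xyz": [0, 0.25, 0], "turn": [0, 0, 0], "gripper": -1},
  {"xyz": [0, 0.25, 0], "turn": [0, 0, 0], "gripper": -1},
  {"xyz": [0, 0.25, 0], "turn": [0, 0, 0], "gripper": -1},
  {"xyz": [0, 0.25, 0], "turn": [0, 0, 0], "gripper": -1},
  {"xyz": [0, 0.25, 0], "turn": [0, 0, 0], "gripper": -1},
  {"xyz": [0, 0.25, 0], "turn": [0, 0, 0], "gripper": -1},
  {"xyz": [0, 0.25, 0], "turn": [0, 0, 0], "gripper": -1},
  {"xyz": [0, 0.25, 0], "turn": [0, 0, 0], "gripper": -1},
  {"xyz": [0, 0.23, 0], "turn": [0, 0, 0], "gripper": -1},
  {"xyz": [0, 0.23, 0], "turn": [0, 0, 0], "gripper": -1},
  {"xyz": [0, 0.22, 0], "turn": [0, 0, 0], "gripper": -1},
  {"xyz": [0, 0.22, 0], "turn": [0, 0, 0], "gripper": -1},
  {"xyz": [0, 0, 0], "turn": [0, 0, 0], "gripper": -1},
])

```text
time_s: 9.33
position: [0.5064, 0.0548, 0.2407]
tool_rot: [[0.921, 0.389, -0.001], [0.389, -0.921, -0.001], [-0.001, 0.001, -1.0]]
ft_force: [0.2, -0.4, -0.1]
grip_width: -0.0003
```

```bash
python3 - <<'E'
from look import *
st(); view('s5'); flapfit('s5')
E
```

```text
t 9.3333 case [0.0012 0.0865 0.2407] yaw 22.88 F [ 0.2  -0.43 -0.1 ] w -0.0002723894113513878 q [ -7.  18.  82.  -0.  80. -30.]
s5 flap 1547 [[-0.096, -0.076, 0.045], [0.041, 0.007, 0.049], [0.102, 0.084, 0.196]]
s5 lid 2803 [[-0.11, 0.048, 0.081], [0.062, 0.087, 0.169], [0.128, 0.113, 0.253]]
```

View pics/s5b.png

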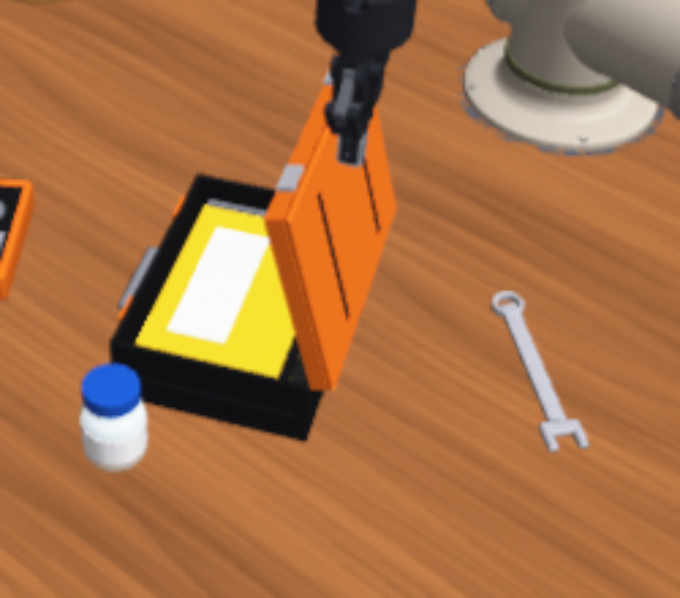

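The fingertips at (350,150) push on the lid's outer face. The lid is now past vertical, at about 1.3 rad, and the cover is still flat. I'll continue along the arc.

Call:
step_arm([
  {"xyz": [0, 0.22, 0.05], "turn": [0, 0, 0], "gripper": -1},
  {"xyz": [0, 0.22, 0.05], "turn": [0, 0, 0], "gripper": -1},
  {"xyz": [0, 0.21, 0.08], "turn": [0, 0, 0], "gripper": -1},
  {"xyz": [0, 0.21, 0.08], "turn": [0, 0, 0], "gripper": -1},
  {"xyz": [0, 0.2, 0.1], "turn": [0, 0, 0], "gripper": -1},
  {"xyz": [0, 0.2, 0.1], "turn": [0, 0, 0], "gripper": -1},
  {"xyz": [0, 0.19, 0.12], "turn": [0, 0, 0], "gripper": -1},
  {"xyz": [0, 0.19, 0.12], "turn": [0, 0, 0], "gripper": -1},
  {"xyz": [0, 0.17, 0.14], "turn": [0, 0, 0], "gripper": -1},
  {"xyz": [0, 0.17, 0.14], "turn": [0, 0, 0], "gripper": -1},
  {"xyz": [0, 0.15, 0.16], "turn": [0, 0, 0], "gripper": -1},
  {"xyz": [0, 0.15, 0.16], "turn": [0, 0, 0], "gripper": -1},
  {"xyz": [0, 0.13, 0.17], "turn": [0, 0, 0], "gripper": -1},
  {"xyz": [0, 0.13, 0.17], "turn": [0, 0, 0], "gripper": -1},
  {"xyz": [0, 0.11, 0.19], "turn": [0, 0, 0], "gripper": -1},
  {"xyz": [0, 0.11, 0.19], "turn": [0, 0, 0], "gripper": -1},
  {"xyz": [0, 0, 0], "turn": [0, 0, 0], "gripper": -1},
])

```text
time_s: 10.8
position: [0.5485, -0.0457, 0.1583]
tool_rot: [[0.921, 0.389, -0.003], [0.389, -0.921, 0.001], [-0.003, -0.002, -1.0]]
ft_force: [-0.0, 0.0, -0.1]
grip_width: 0.0001
```

```bash
python3 - <<'E'
from look import *
st(); view('s6'); flapfit('s6')
E
```

```text
t 10.8 case [ 0.0008 -0.0225  0.1583] yaw 22.92 F [-0.03  0.03 -0.1 ] w 0.00014037903966360613 q [-17.  27.  83.  -0.  71. -40.]
s6 flap 4159 [[-0.112, -0.069, 0.047], [0.034, 0.012, 0.12], [0.117, 0.082, 0.152]]
s6 lid 946 [[-0.121, -0.073, 0.08], [0.124, 0.009, 0.118], [0.13, 0.1, 0.154]]
```

Call:
step_arm([
  {"xyz": [0, 0.08, 0.2], "turn": [0, 0, 0], "gripper": -1},
  {"xyz": [0, 0.08, 0.2], "turn": [0, 0, 0], "gripper": -1},
  {"xyz": [0, 0.06, 0.2], "turn": [0, 0, 0], "gripper": -1},
  {"xyz": [0, 0.06, 0.2], "turn": [0, 0, 0], "gripper": -1},
  {"xyz": [0, 0.03, 0.15], "turn": [0, 0, 0], "gripper": -1},
  {"xyz": [0, 0, 0.1], "turn": [0, 0, 0], "gripper": -1},
  {"xyz": [0, 0, 0.08], "turn": [0, 0, 0], "gripper": -1},
  {"xyz": [0, 0, 0.05], "turn": [0, 0, 0], "gripper": -1},
  {"xyz": [0, 0, 0], "turn": [0, 0, 0], "gripper": -1},
  {"xyz": [0, 0, 0], "turn": [0, 0, 0], "gripper": -1},
])

```text
time_s: 11.68
position: [0.5537, -0.0564, 0.1131]
tool_rot: [[0.921, 0.39, -0.0], [0.39, -0.921, 0.0], [-0.0, -0.0, -1.0]]
ft_force: [-0.3, 0.3, 0.4]
grip_width: -0.0003
```

Call:
step_arm([
  {"xyz": [0, 0, 0.04], "turn": [0, 0, 0], "gripper": -1},
  {"xyz": [0, 0, 0.04], "turn": [0, 0, 0], "gripper": -1},
  {"xyz": [0, 0, 0.03], "turn": [0, 0, 0], "gripper": -1},
  {"xyz": [0, 0, 0], "turn": [0, 0, 0], "gripper": -1},
  {"xyz": [0, 0, 0], "turn": [0, 0, 0], "gripper": -1},
  {"xyz": [0, 0, 0], "turn": [0, 0, 0], "gripper": -1},
])

```text
time_s: 12.18
position: [0.554, -0.0566, 0.1114]
tool_rot: [[0.921, 0.39, 0.003], [0.39, -0.921, -0.001], [0.002, 0.002, -1.0]]
ft_force: [-8.3, 1.3, 22.8]
grip_width: -0.0002
```

The tip is at 0.0924 m with 22.8 N, so the lid is on its stop. I'll retreat straight up.

Call:
step_arm([
  {"xyz": [0, 0, -0.3], "turn": [0, 0, 0], "gripper": -1},
  {"xyz": [0, 0, -0.6], "turn": [0, 0, 0], "gripper": -1},
  {"xyz": [0, 0, -0.8], "turn": [0, 0, 0], "gripper": -1},
  {"xyz": [0, 0, -0.8], "turn": [0, 0, 0], "gripper": -1},
  {"xyz": [0, 0, -0.8], "turn": [0, 0, 0], "gripper": -1},
  {"xyz": [0, 0, -0.8], "turn": [0, 0, 0], "gripper": -1},
  {"xyz": [0, 0, -0.8], "turn": [0, 0, 0], "gripper": -1},
  {"xyz": [0, 0, 0], "turn": [0, 0, 0], "gripper": -1},
  {"xyz": [0, 0, 0], "turn": [0, 0, 0], "gripper": -1},
  {"xyz": [0, 0, 0], "turn": [0, 0, 0], "gripper": -1},
])

```text
time_s: 13.02
position: [0.5534, -0.0565, 0.3038]
tool_rot: [[0.921, 0.39, -0.001], [0.39, -0.921, 0.0], [-0.001, -0.001, -1.0]]
ft_force: [-0.5, -0.3, -0.6]
grip_width: 0.0001
```

```bash
python3 - <<'E'
from look import *
st(); view('s7'); snap('top','t7'); flapfit('s7')
for tag in('s7',):
    P,p,ok=cloud(tag); L=np.concatenate([(P[...,:2]-O)@Rz,P[...,2:]],-1)
    q=L[ok&(abs(L[...,0])<.11)&(abs(L[...,1]+.0)<.08)&(L[...,2]>.06)&(L[...,2]<.12)]; print('lid top fit z=ay+b',np.polyfit(q[:,1],q[:,2],1).round(4),len(q))
for a,b in(('s0','s7'),('t0','t7')):
  for n,f in(('jar',lambda r,g,b,L:(b>180)&(r<90)&(L[...,2]>.05)),('meter',lambda r,g,b,L:(L[...,2]>.025)&(abs(L[...,0])<.12)&(L[...,1]<-.2)&(L[...,1]>-.36)&(L[...,2]<.06)),
             ('wrench',lambda r,g,b,L:(abs(r-b)<40)&(L[...,2]<.025)&(L[...,2]>.003)&(L[...,1]>.2)&(L[...,1]<.36)&(abs(L[...,0])<.15))):
    o=[]
    for t in(a,b):
        P,p,ok=cloud(t); L=np.concatenate([(P[...,:2]-O)@Rz,P[...,2:]],-1); o.append(np.median(L[f(*np.moveaxis(p,2,0),L)&ok],0))
    print(b,n,(o[1]-o[0]).round(4))
E
```

```text
t 13.0167 case [ 0.0011 -0.0343  0.3038] yaw 22.96 F [-0.54 -0.28 -0.57] w 8.014368972641609e-05 q [-18.  21.  67.   0.  92. -41.]
s7 flap 4235 [[-0.114, -0.086, 0.09], [0.011, -0.0, 0.093], [0.116, 0.082, 0.096]]
s7 lid 5332 [[-0.115, -0.085, 0.076], [0.026, 0.006, 0.093], [0.129, 0.092, 0.096]]
lid top fit z=ay+b [0.0005 0.093 ] 3797
s7 jar [-0.0127  0.0093  0.0013]
s7 meter [-0.0004  0.0001  0.0001]
s7 wrench [-0.0007 -0.0003 -0.0001]
t7 jar [ 0.0075  0.0034 -0.0001]
t7 meter [-0.0345 -0.0167  0.0001]
t7 wrench [-0.      0.0005 -0.0001]
```

View pics/s7b.png

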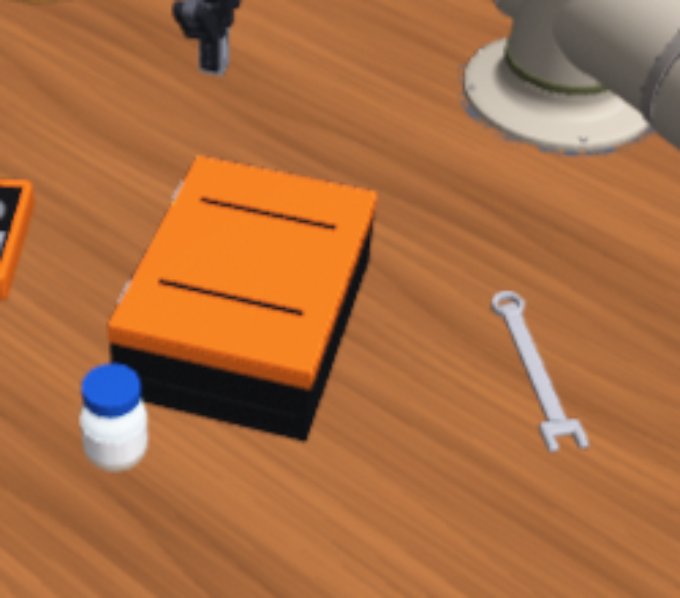

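The lid is shut and level, with its top at 0.093 m and a slope of 0.0005. The jar cap at (112,388) is on the same pixels as in the earlier crops, and the tool is well clear. I'll hand in.

```bash
python3 -c "
from look import *
print(order.close_job()); st()"
```

```text
the job is handed in; nothing more can be done
None
the job is handed in; nothing more can be done
```

The case is closed and the job is handed in, at about 13 s of the 61 s allowed. With the shut fingertips I pushed the yellow cover flat, then swung the lid over it at a planned rate of about 0.7 rad/s. I finished by lifting the tool about 0.19 m clear.

**Checks that passed:**
- **Cover:** the fingertips stopped at 0.048 m with 15 N against the stop. The picture taken before I moved the lid showed the cover flat.
- **Lid:** the fingertips stopped at 0.0924 m with 23 N. The lid top then measured level at 0.093 m (slope 0.0005).
- **Wrench:** it moved less than 1 mm by both cameras.
- **Multimeter:** it moved less than 1 mm by the scene camera.

**Checks that disagreed or were not made:**
- **Multimeter in the top view:** it appeared shifted by about 38 mm. I put this down to the arm hiding part of it, since the scene camera showed no shift, but I did not confirm it.
- **Jar:** the automatic comparison gave a 8–16 mm apparent shift, in different directions from the two cameras. I put this down to the colour mask, because the jar sits on the same pixels in the scene crops from partway through the cover push to the end. Those crops don't cover the short time before that.
- **Gauge:** I could not re-measure it once the cover was down. It looked undisturbed in the last view of it, partway through the cover push.

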